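# Close the oil pump and hold its cover down

### The job

I am about to screw the cover onto this oil pump and need you as a second pair of hands. First stand the cup of screws on the bench in the gap between the pump body and the wrench, beside the middle of the pump and clear of both, and let go of it; then fit the cover over the pump's two dowels and press it down against the sprung plate until the faces meet all round. Finish while still holding the cover pressed fully home, and leave the wrench, the bearing ring and the tin where they are.

Things in the scene. Friction and masses are not known exactly. Their poses are not given: they have to be found in the camera images.
- pump: Cast aluminium pump body bolted to the bench: 130 long (x), 84 wide (y), rounded corners, flat split face on top, 60 up; narrower below its 16 thick flange; foot 10 high out to x = +-88. Origin: centre of its underside, on the bench; x to the end with the brass union and copper pipe (to x = 111, under 40 high). Two dowels on the face; between them a sprung steel plate, 46 across, 5 proud of the face
- dowel_a (a point): Axis of the dowel at the +x (copper pipe) end, at the height of the split face: 53, 0, 60 in the pump's frame. Dowel 10 in diameter, 15 tall; lower 8 straight, above that tapered to a blunt 4.4 nose. Axes as the pump's.
- dowel_b (a point): Axis of the other dowel, same size and height, set off the centre line: -53, 10, 60 in the pump's frame. Axes as the pump's.
- spring_plate (a joint): How far the pump's sprung plate is pressed down, m: 0 when 5 mm proud of the split face, 0.005 when level with it (stop at 0.007). The spring pushes up with about 5 N at 0 and 11 N at 0.005; the cover's own weight does not close it, and it lifts again if not held
- cover: Cast aluminium cover, 0.36-0.54 kg, lying chest up on a 4 thick card pad. Flange 130 (x) x 84 (y) x 16, round-cornered, two chamfered through holes 11.5 wide; on its middle a chest 64 (x) x 40 (y) x 30 high (top 46 above the underside), to be gripped across the 40. Hex plug on the chest's +x end. Origin: centre of the flat underside. Fits one way only: its x along the pump's x, underside on the split face
- hole_a (a point): Centre of the hole for dowel_a, on the cover's underside: 53, 0, 0 in the cover's frame (the hex plug's end). Axes as the cover's.
- hole_b (a point): Centre of the hole for dowel_b, on the cover's underside: -53, 10, 0 in the cover's frame. Axes as the cover's.
- cup: Round straight-sided open steel cup, 58 outside diameter, 40 high, wall 2.5, 0.15 kg, with four small hex screws lying in it (they stay put). Origin: centre of its underside, z up.
- wrench: Steel open-ended wrench, 160 long, lying on the bench about parallel to the pump, some 200 from the pump's centre line, on its left or on its right (the bearing ring is on the other side). Origin: about its middle, on the bench; x along it. A bystander and the mark for the cup.
- bearing: Steel bearing ring lying flat on the bench, 72 outside diameter, 18 high. Origin: centre of its underside. Bystander.
- tin: Closed low grease tin, 72 in diameter, 50 high, standing on the bench beyond the pump. Origin: centre of its underside. Bystander.
Mind the look-alikes: they are no part of the job. Leave any turquoise or yellow look-alike of the cup alone.

How it is judged:
On the way, in this order (a step that is already met when the one before it is completed fails the run):
1. the cup stands between pump and wrench, beside the pump's middle, let go (((y of wrench in the frame of pump above 0 m and y of cup in the frame of pump between 0.074 and 0.162 m) or (y of wrench in the frame of pump below 0 m and y of cup in the frame of pump between -0.162 and -0.074 m)) and x of cup in the frame of pump between -0.04 and 0.04 m and height (world z) of cup below 0.004 m and angle between cup's own z axis and vertical below 0.06 rad and linear speed of cup below 0.02 m/s and contact force between the fingers and cup below 0.1 N), for 0.2 s.
2. the cover is over both dowels (horizontal distance between hole_a and dowel_a below 0.004 m and horizontal distance between hole_b and dowel_b below 0.004 m and z of hole_a in the frame of dowel_a below 0.01 m and z of hole_b in the frame of dowel_b below 0.01 m), for 0.1 s.
At the end, for the whole second after the job is handed in: Cover held by the fingers (over 3 N), at rest, holes within 2.5 mm of the dowels, within 1.3 mm of the face at both and level, spring plate down 3.7 mm or more; cup upright on the bench, let go, on the wrench's side, its centre 74 to 162 mm from the pump's centre line and within 40 mm of its middle (all of step 1 and horizontal distance between hole_a and dowel_a below 0.0025 m and horizontal distance between hole_b and dowel_b below 0.0025 m and z of hole_a in the frame of dowel_a below 0.0013 m and z of hole_b in the frame of dowel_b below 0.0013 m and angle between cover's own z axis and vertical below 0.03 rad and value of joint spring_plate above 0.0037 m and contact force between the fingers and cover above 3 N and linear speed of cover below 0.01 m/s); the arm keeps its last pose, push and grip.
It fails at once if the wrench is moved by more than 20 mm (distance of wrench from where it was at the start of the episode above 0.02 m).
It fails at once if the bearing ring is moved by more than 20 mm (distance of bearing from where it was at the start of the episode above 0.02 m).
It fails at once if the tin is moved by more than 20 mm (distance of tin from where it was at the start of the episode above 0.02 m).
It also fails if it takes over 54 s, if anything falls off the work surface, if the arm or the gripper's body presses on something with over 40 N, if the wrist force passes 120 N, or if a joint passes its speed limit or range.

### The arm

A 6-joint arm with a two-finger parallel gripper is mounted at the origin on the work surface. World frame = base frame: x ahead of the robot, y to its left, z up, the work surface at z = 0. Lengths are in m, angles in rad, forces in N, time in s.
With the tool pointing down it reaches from about 0.25 to 0.775 m from the base axis. Payload 4 kg.
Tool frame: the origin (TCP) lies on the centre line of the jaws, within the pads' length; the fingertips stand env.tip_reach ahead of it and the grasp point (between the pads) lies 5 mm behind it (env.tip_reach is the distance from the TCP to the fingertips, in m); z points along the fingers, y is the line along which they close (so a half turn about z gives the same grasp; the last joint's range is limited). The gripper opens to 85 mm and grips with 20 to 120 N. Pads are 22 mm wide; open, the fingers measure 114 mm over their backs; the gripper's body (76 mm by 85 mm) begins 54 mm behind the grasp point. The pads swing forward as they close: fully open they stand 13 mm farther back than shut.
Start: joints at [1.139, 0.087, 1.371, -0, 1.684, -0.103], TCP at [0.178, 0.521, 0.245] pointing down, gripper open.
Joint ranges: [-3.1, 3.1], [-0.76, 2.03], [0.27, 2.55], [-1.08, 4.22], [0.17, 2.65], [-2.57, 2.57]. Speed limits (rad/s): [2.79, 2.79, 3.14, 3.14, 3.14, 3.14].

### API

Orientations are given as a unit quaternion [w, x, y, z].
In Python, from workcell import env, read_camera, job, models gives the robot as it stands.
- The arm moves only by the tool carry_out, never from a script. Its argument "motion" is text: rows parted by semicolons, each of 7 numbers parted by spaces: the turn, a rotation vector about the tool's x, y, z in degrees, then the shift along the tool's x, y, z in cm, then the opening, from 0 (shut) to 1 (fully open). A call has exactly 8 rows; each row shifts and turns the commanded pose from where the row before left it, along the tool's axes as they then stand; what a row does not reach is not made up. A row lasts 1/10 s, in which the tool goes at most 50 mm and 8.59 degrees, less where a joint would pass 70% of its speed; a pose out of reach is approached as far as the arm can. A call is refused whole if a number of a shift passes 5 or a number of a turn 8.59, either way. A call with a gripper value outside its range is refused whole. The fingers move at their own pace and stop on an object; "newtons" is the grip in N (left out, the last holds). Time passes only in rows, so rows that do not move let the fingers close, or fill a call up. It gives the time, the measured TCP pose, the force, the opening and the grip force at its end, in the units of the state.
- env.get_obs(): the state, without advancing time (a new reading comes with each control period).
- read_camera(name): name is "scene" or "side" or "wrist"; returns a dict with "pixels" (400x640x3 uint8, red, green, blue), "mtx" (3x3 intrinsics, pixels), "R" (3x3) and "t" (3): a world point X has camera coordinates R X + t. Camera axes: x right, y down, z forward; pixel columns grow to the right and rows downward; lengths in m; the calibration is good to about 2 mm. A picture is of the moment at which its call begins. There is no depth.
- job.job_done(): hands the job in; it is judged then, once.
Trained networks look in the newest picture that a camera, given by its name, has taken for a name from the list of things; names that differ only in an ending like _2 or _b are one class to them, and where a whole thing is asked for, a point or a joint stands for the part that bears it (a point fixed in the world has none). Each returns a list of dicts, best first, with "confidence" (0 to 1); they miss things now and then, are a little off and sometimes report something else, mostly with a low value. They report only what shows in the picture. A call takes as long as a camera call. They do not tell look-alikes from the thing itself.
- models.masks_of(thing, camera): "mask" (400x640 bool, what is visible of it) and "point" ([column, row] in pixels, amid what is visible of it).
The state is a dict: "t": time; "joints": joint angles; "joint_velocities": joint speeds; "joint_torque": joint torques, N m; "eef_pos": TCP position; "tool_rot": TCP orientation; "ft_force": force on the tool from outside, world axes, zero at the start; "wrist_torque": the same for the moment, N m; "opening": finger opening in m; "finger_force": force on a finger pad.
Only numpy, scipy, OpenCV 4.12 (cv2) and the standard library are available. Lean on these libraries where they do the work, as an engineer would, in place of code of your own. Each camera call takes 0.05 s, during which the arm holds its last target. There are 200 camera calls.

## Working session

There is one attempt and no reset: what is moved stays moved. The work goes in short steps, Python scripts to look and compute and a tool call to move; the robot and the scene stay as the last step left them, time stands still between calls to the robot, and variables do not carry over. Pictures are saved under pics/ and viewed, at most 10 in all, crops included, and the job is handed in when it is done.

Besides the shell and the picture viewer there is one more tool, called after ">>>" as name(argument=value, ...) on one line, values as JSON. carry_out: Moves the arm, as the interface text tells. Its arguments: {"type":"object","properties":{"motion":{"type":"string"},"newtons":{"type":"number"}},"required":["motion"]}

```bash
mkdir -p pics; ls; cat > h.py <<'E'
import numpy as np, cv2
from workcell import env, read_camera, job, models
def save(c,n):
    cv2.imwrite('pics/'+n,c['pixels'][:,:,::-1])
def ray(c,px,z):
    K,R,t=map(np.array,(c['mtx'],c['R'],c['t']))
    d=R.T@np.linalg.inv(K)@np.array([px[0],px[1],1.]); o=-R.T@t
    return o+d*(z-o[2])/d[2]
def proj(c,X):
    p=np.array(c['mtx'])@(np.array(c['R'])@np.array(X)+np.array(c['t'])); return p[:2]/p[2]
E
python3 - <<'E'
from h import *
a=read_camera('scene'); save(a,'scene1.png')
for n in ['pump','cover','cup','wrench','bearing','tin','hole_a','dowel_a','spring_plate']:
    for d in models.masks_of(n,'scene')[:3]:
        m=d['mask']; print(n,round(d['confidence'],2),np.round(d['point']),m.sum(), np.round(ray(a,d['point'],0),3))
b=read_camera('side'); save(b,'side1.png')
for c in (a,b): print(np.round(-np.array(c['R']).T@c['t'],3))
print(env.tip_reach,env.get_obs())
E
```

```text
pics
pump 0.6 [292. 205.] 1804 [0.515 0.019 0.   ]
cover 0.77 [159. 247.] 1374 [ 0.427 -0.362  0.   ]
cup 0.78 [420. 145.] 350 [0.548 0.503 0.   ]
cup 0.61 [364. 139.] 321 [0.42  0.374 0.   ]
cup 0.6 [398. 133.] 294 [0.464 0.484 0.   ]
wrench 0.73 [341. 179.] 290 [0.519 0.199 0.   ]
bearing 0.91 [224. 228.] 370 [ 0.473 -0.184  0.   ]
tin 0.88 [350. 246.] 697 [0.732 0.061 0.   ]
hole_a 0.78 [163. 249.] 1377 [ 0.44  -0.355  0.   ]
dowel_a 0.66 [292. 197.] 1856 [0.49  0.035 0.   ]
dowel_a 0.29 [293. 194.] 152 [0.483 0.045 0.   ]
spring_plate 0.68 [293. 193.] 167 [0.48  0.047 0.   ]
[ 1.347 -0.509  1.152]
[0.395 1.38  0.809]
0.014 {'t': 0.55, 'joints': array([ 1.13889160e+00,  8.71955545e-02,  1.37070624e+00, -2.23445173e-05,
        1.68361714e+00, -1.03082384e-01]), 'joint_velocities': array([ 1.97082670e-03,  1.81580283e-04, -5.31228575e-04,  1.06976615e-05,
       -4.15997636e-03,  1.01069506e-03]), 'joint_torque': array([-9.25334934e-04, -3.51369882e+01, -3.13189459e+01, -2.35438247e-04,
        7.14742946e-04,  1.60602599e-05]), 'eef_pos': array([0.17761514, 0.52053784, 0.24534014]), 'tool_rot': array([2.04489645e-05, 1.63672713e-01, 9.86514694e-01, 3.26146559e-05]), 'ft_force': array([ 0.70544339, -0.40906113, -0.14079009]), 'wrist_torque': array([ 0.00384873, -0.04289566,  0.01769424]), 'finger_force': 0.0, 'opening': 0.08584619554183515}
```

View pics/scene1.png

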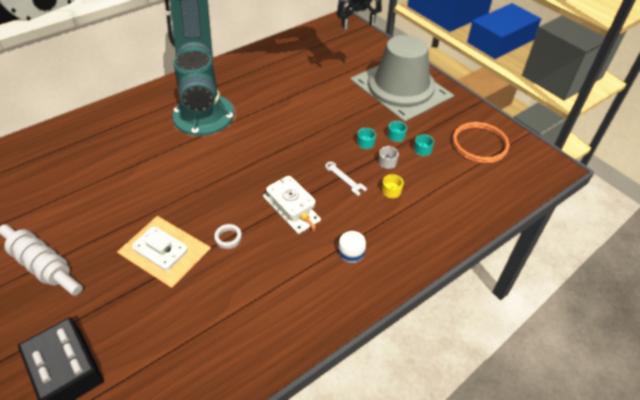

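View pics/side1.png

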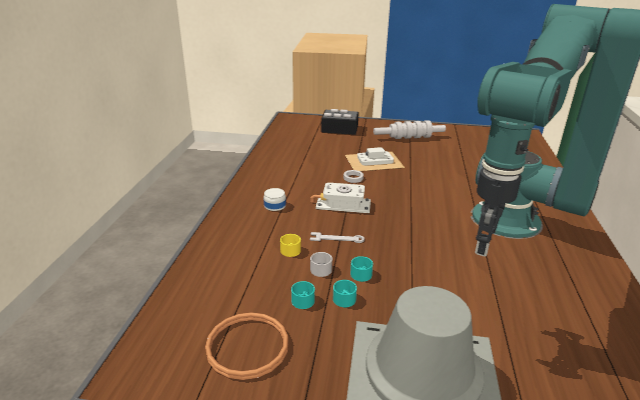

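```bash
python3 - <<'E'
from h import *
a=cv2.imread('pics/scene1.png');b=cv2.imread('pics/side1.png')
f=lambda im,x,y,w,h:cv2.resize(im[y:y+h,x:x+w],(400,300),interpolation=cv2.INTER_CUBIC)
o=np.vstack([np.hstack([f(b,270,225,100,75),f(a,340,115,100,75)]),np.hstack([f(a,245,160,100,75),f(a,110,210,100,75)])])
cv2.imwrite('pics/crop1.png',o)
A=read_camera('scene');B=read_camera('side')
def tri(p,q):
    P=[np.array(c['mtx'])@np.c_[c['R'],c['t']] for c in (A,B)]
    X=cv2.triangulatePoints(P[0],P[1],np.float64(p).reshape(2,1),np.float64(q).reshape(2,1)).ravel();return X[:3]/X[3]
print('cup',tri((388,157),(321,265)),ray(A,(388,157),.02),ray(B,(321,265),.02))
for n in ['pump','cover','cup','wrench','bearing','tin']:
  for cn,c in (('scene',A),('side',B)):
    for d in models.masks_of(n,cn)[:5]:
        m=d['mask']; y,x=np.nonzero(m); z={'pump':.04,'cover':.02,'cup':.02}.get(n,0.01)
        print(n,cn,round(d['confidence'],2),np.round(d['point']),m.sum(),np.round(ray(c,(x.mean(),y.mean()),z),3),np.round(c['pixels'][m].mean(0)))
E
```

```text
cup [0.54172832 0.3672306  0.01646694] [0.54468756 0.36455095 0.02      ] [0.54068169 0.37136984 0.02      ]
pump scene 0.87 [288. 201.] 1796 [0.54  0.003 0.04 ] [234. 227. 213.]
pump scene 0.56 [158. 244.] 1369 [ 0.461 -0.367  0.04 ] [242. 240. 229.]
pump side 0.71 [343. 197.] 1264 [0.524 0.037 0.04 ] [195. 188. 173.]
cover scene 0.92 [160. 246.] 1367 [ 0.447 -0.363  0.02 ] [242. 240. 230.]
cover scene 0.35 [349. 248.] 633 [0.745 0.057 0.02 ] [219. 221. 220.]
cover side 0.84 [374. 154.] 459 [ 0.44  -0.346  0.02 ] [200. 195. 182.]
cup scene 0.86 [364. 141.] 320 [0.435 0.365 0.02 ] [ 37. 155. 136.]
cup scene 0.84 [390. 189.] 383 [0.642 0.293 0.02 ] [225. 198.  35.]
cup scene 0.76 [399. 132.] 329 [0.468 0.471 0.02 ] [ 39. 150. 132.]
cup scene 0.76 [421. 143.] 335 [0.567 0.495 0.02 ] [ 35. 149. 132.]
cup scene 0.75 [388. 160.] 369 [0.543 0.364 0.02 ] [168. 157. 147.]
cup side 0.89 [343. 294.] 542 [0.468 0.473 0.02 ] [ 43. 148. 135.]
cup side 0.78 [362. 271.] 452 [0.435 0.37  0.02 ] [ 42. 147. 134.]
cup side 0.72 [290. 245.] 415 [0.642 0.296 0.02 ] [200. 174.  48.]
cup side 0.57 [300. 29
[... 271 characters left out ...]
41. 199.] 1388 [ 0.53  -0.017  0.01 ] [192. 184. 169.]
wrench side 0.21 [350. 177.] 206 [ 0.511 -0.185  0.01 ] [172. 161. 152.]
bearing scene 0.7 [163. 248.] 1400 [ 0.439 -0.362  0.01 ] [242. 239. 229.]
bearing scene 0.53 [226. 240.] 319 [ 0.51  -0.194  0.01 ] [217. 207. 196.]
bearing scene 0.51 [341. 180.] 320 [0.525 0.206 0.01 ] [225. 214. 204.]
bearing side 0.72 [353. 176.] 220 [ 0.509 -0.185  0.01 ] [168. 156. 146.]
tin scene 0.96 [349. 248.] 681 [0.74  0.059 0.01 ] [210. 212. 212.]
tin scene 0.59 [160. 245.] 1414 [ 0.439 -0.362  0.01 ] [242. 239. 228.]
tin side 0.65 [273. 198.] 417 [0.756 0.032 0.01 ] [166. 171. 171.]
tin side 0.55 [375. 157.] 454 [ 0.439 -0.372  0.01 ] [201. 196. 183.]
```

View pics/crop1.png

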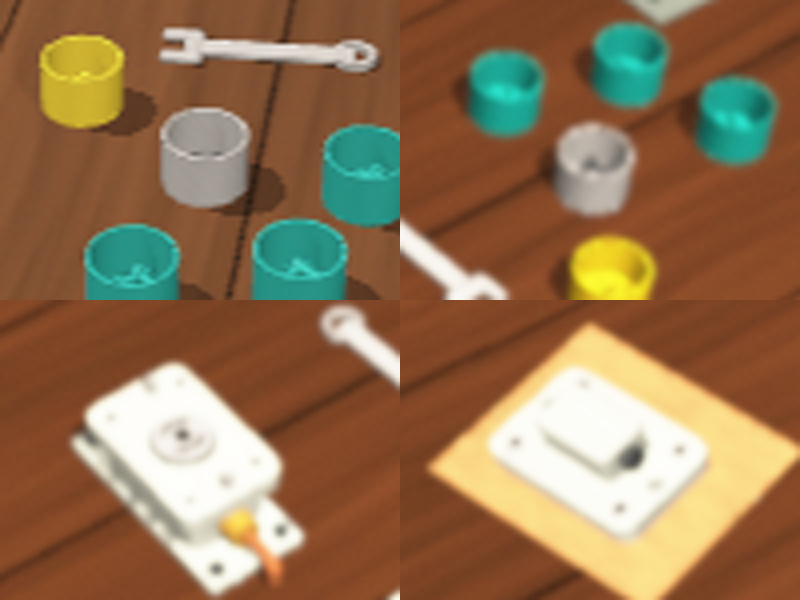

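```bash
cat >> h.py <<'E'
from scipy.spatial.transform import Rotation as Ro
def rot(): q=env.get_obs()['tool_rot']; return Ro.from_quat([q[1],q[2],q[3],q[0]])
def plan(p,yaw,n):
    """constant row: turn about tool z (deg), shift xyz (cm); yaw = world angle of tool x (deg)"""
    o=env.get_obs(); R=rot(); X=R.as_matrix()[:,0]; cur=np.degrees(np.arctan2(X[1],X[0]))
    tgt=Ro.from_euler('z',yaw,degrees=True)*Ro.from_euler('x',180,degrees=True)
    rv=(R.inv()*tgt).as_rotvec(degrees=True)
    D=(np.array(p)-o['eef_pos'])*100
    step=Ro.from_rotvec(rv/n,degrees=True)
    for order in (0,1):
        S=np.zeros((3,3)); Q=R
        for k in range(n):
            if order: Q=Q*step
            S+=Q.as_matrix()
            if not order: Q=Q*step
        print('turn/row',np.round(rv/n,2),'shift',['after','before'][1-order] if 0 else ('shift-first','turn-first')[order],np.round(np.linalg.solve(S,D),2))
    print('now',np.round(o['eef_pos'],4),'yaw',round(cur,2),'t',o['t'],'tilt',np.round(np.degrees(np.arccos(-R.as_matrix()[2,2])),2), 'F',np.round(o['ft_force'],1),'open',round(o['opening'],4),'ff',round(o['finger_force'],1))
E
python3 - <<'E'
from h import *
plan((.542,.367,.2),90,9); plan((.542,.367,.2),90,10)
E
```

```text
turn/row [ 0.   -0.    7.91] shift shift-first [-4.15  2.17  0.5 ]
turn/row [ 0.   -0.    7.91] shift turn-first [-3.81  2.72  0.5 ]
now [0.1776 0.5206 0.2453] yaw 161.16 t 1.25 tilt 0.01 F [-0.1  0.2 -0.2] open 0.0853 ff 0.0
turn/row [ 0.   -0.    7.12] shift shift-first [-3.72  1.98  0.45]
turn/row [ 0.   -0.    7.12] shift turn-first [-3.45  2.43  0.45]
now [0.1776 0.5206 0.2453] yaw 161.16 t 1.25 tilt 0.01 F [-0.1  0.2 -0.2] open 0.0853 ff 0.0
```

>>> carry_out(motion="0 0 7.9 -4.1 2.2 0.5 1;0 0 7.9 -4.1 2.2 0.5 1;0 0 7.9 -4.1 2.2 0.5 1;0 0 7.9 -4.1 2.2 0.5 1;0 0 7.9 -4.1 2.2 0.5 1;0 0 7.9 -4.1 2.2 0.5 1;0 0 7.9 -4.1 2.2 0.5 1;0 0 7.9 -4.1 2.2 0.5 1")

```text
t: 2.05
eef_pos: [0.5154, 0.4086, 0.2045]
tool_rot: [-0.0, 0.658, 0.753, -0.0]
ft_force: [0.2, 0.7, 0.6]
opening: 0.0853
finger_force: 0.0
```

```bash
python3 - <<'E'
from h import *
plan((.542,.367,.2),90,1)
w=read_camera('wrist'); save(w,'w1.png'); print(np.round(-np.array(w['R']).T@w['t'],3), np.array(w['R'])[2])
for d in models.masks_of('cup','wrist'):
    m=d['mask']; c=w['pixels'][m].mean(0); y,x=np.nonzero(m)
    print(round(d['confidence'],2),np.round(c),x.min(),x.max(),y.min(),y.max(),m.sum())
plan((.542,.367,.2),90,1)
E
```

```text
turn/row [-0.01 -0.    7.64] shift shift-first [-4.48  2.08  0.45]
turn/row [-0.01 -0.    7.64] shift turn-first [-4.16  2.66  0.45]
now [0.5154 0.4086 0.2045] yaw 97.64 t 2.05 tilt 0.01 F [0.2 0.7 0.6] open 0.0853 ff 0.0
[0.505 0.484 0.333] [ 0.03906668 -0.29291762 -0.95533924]
0.94 [105. 214. 202.] 191 258 184 251 3480
0.91 [241. 215.  97.] 387 423 271 337 1370
0.84 [114. 234. 224.] 234 302 77 147 3793
0.82 [125. 221. 208.] 350 422 65 135 4007
0.68 [216. 204. 199.] 306 365 198 265 3177
turn/row [-0.02  0.21  7.41] shift shift-first [-4.03  1.91  0.37]
turn/row [-0.02  0.21  7.41] shift turn-first [-3.75  2.41  0.36]
now [0.5179 0.4045 0.2036] yaw 97.41 t 2.15 tilt 0.21 F [-0.4  0.  -0.5] open 0.0853 ff 0.0
```

View pics/w1.png

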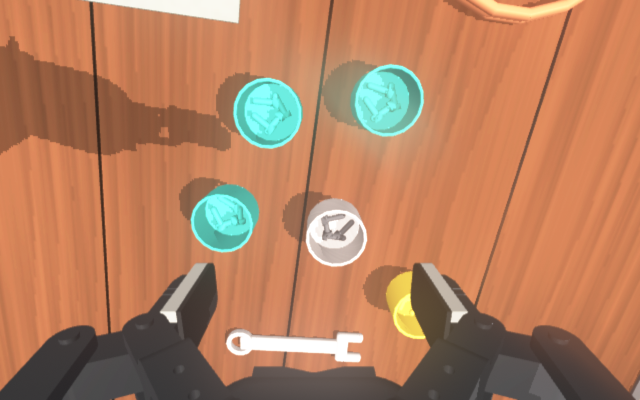

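Steel cup: wrist (336,232), bare grey metal with screws. The other cups are turquoise (268,112), (389,100), (224,218) and yellow (415,305). The wrench lies at (295,344).

```bash
python3 - <<'E'
from h import *
w=read_camera('wrist')
for d in models.masks_of('cup','wrist'):
    m=d['mask']; c=w['pixels'][m].mean(0)
    if c.max()-c.min()<40:
        # fit projected cup silhouette centre: match mask by model silhouette
        pts=np.argwhere(m)[:,::-1]
        from scipy.optimize import minimize
        a=np.linspace(0,2*np.pi,40)
        def sil(p):
            P=[proj(w,(p[0]+.029*np.cos(t),p[1]+.029*np.sin(t),z)) for z in (0,.04) for t in a]
            h=cv2.convexHull(np.float32(P)); im=np.zeros(m.shape,np.uint8); cv2.fillConvexPoly(im,np.int32(h*16),1,shift=4); return im
        f=lambda p:np.sum((sil(p)>0)^m)
        r=minimize(f,[.542,.367],method='Nelder-Mead',options={'initial_simplex':[[.542,.367],[.55,.367],[.542,.375]]})
        print(r.x,r.fun,m.sum()); p=r.x
plan((p[0],p[1],.125),90,3)
E
```

```text
[0.54281836 0.36343652] 180.0 3271
turn/row [-0.02 -0.    2.62] shift shift-first [-1.59  0.81  2.66]
turn/row [-0.02 -0.    2.62] shift turn-first [-1.55  0.88  2.66]
now [0.5145 0.4086 0.2048] yaw 97.86 t 2.25 tilt 0.07 F [-0.1  0.9 -0.1] open 0.0852 ff 0.0
```

>>> carry_out(motion="0 0 2.6 -1.6 0.8 2.7 1;0 0 2.6 -1.6 0.8 2.7 1;0 0 2.6 -1.6 0.9 2.6 1;0 0 0 0 0 2.5 1;0 0 0 0 0 2.5 1;0 0 0 0 0 2.2 1;0 0 0 0 0 2.2 1;0 0 0 0 0 0 1", newtons=30)

```text
t: 3.05
eef_pos: [0.5394, 0.3644, 0.0274]
tool_rot: [-0.001, 0.705, 0.709, -0.004]
ft_force: [0.2, -0.9, -0.5]
opening: 0.0854
finger_force: 0.0
```

```bash
python3 - <<'E'
from h import *
plan((.5428,.3634,.03),90,1)
E
```

```text
turn/row [-0.41  0.19  0.33] shift shift-first [-0.1   0.33 -0.26]
turn/row [-0.41  0.19  0.33] shift turn-first [-0.1   0.34 -0.26]
now [0.5394 0.3644 0.0274] yaw 90.33 t 3.05 tilt 0.45 F [ 0.2 -0.9 -0.5] open 0.0854 ff 0.0
```

>>> carry_out(motion="0 0 0.3 0 0.3 0 1;0 0 0 0 0 0 0;0 0 0 0 0 0 0;0 0 0 0 0 0 0;0 0 0 0 0 0 0;0 0 0 0 0 0 0;0 0 0 0 0 0 0;0 0 0 0 0 -0.5 0", newtons=30)

```text
t: 3.85
eef_pos: [0.546, 0.364, 0.0364]
tool_rot: [0.0, 0.708, 0.706, -0.0]
ft_force: [0.5, -0.6, -1.4]
opening: 0.0557
finger_force: 32.9
```

>>> carry_out(motion="0 0 0 0 0 -1.5 0;0 0 0 0 0 -3 0;0 0 0 0 0 -4 0;0 0 0 0 0 -4 0;0 0 0 -2 0 -4 0;0 0 0 -3 0 -3 0;0 0 0 -3 0 0 0;0 0 0 -3 0 0 0")

```text
t: 4.65
eef_pos: [0.5463, 0.2532, 0.2343]
tool_rot: [0.001, 0.708, 0.706, 0.002]
ft_force: [-0.3, -0.1, -2.2]
opening: 0.0555
finger_force: 32.9
```

```bash
python3 - <<'E'
from h import *
w=read_camera('wrist'); save(w,'w2.png')
plan((.53,.12,.2),90,1)
for n in ['pump','wrench','spring_plate','dowel_a']:
  for d in models.masks_of(n,'wrist')[:2]:
    y,x=np.nonzero(d['mask']); print(n,round(d['confidence'],2),x.min(),x.max(),y.min(),y.max(),np.round(ray(w,(x.mean(),y.mean()),.06 if n!='wrench' else 0),3))
E
```

```text
turn/row [ 0.14  0.26 -0.39] shift shift-first [-12.81  -1.55   3.39]
turn/row [ 0.14  0.26 -0.39] shift turn-first [-12.82  -1.63   3.34]
now [0.5463 0.2482 0.2334] yaw 89.61 t 4.7 tilt 0.3 F [-0.4 -2.9 -2.4] open 0.0561 ff 32.9
pump 0.79 239 382 332 375 [0.531 0.062 0.06 ]
wrench 0.72 219 359 193 230 [0.5   0.208 0.   ]
spring_plate 0.31 219 359 192 231 [0.509 0.228 0.06 ]
dowel_a 0.85 239 382 332 375 [0.531 0.062 0.06 ]
```

View pics/w2.png

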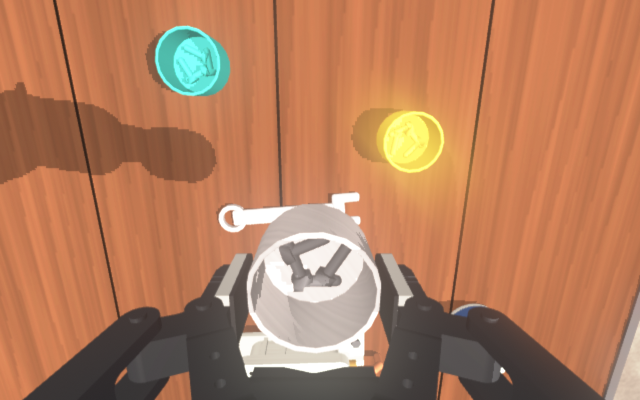

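```bash
cat > fit.py <<'E'
from h import *
from scipy.optimize import minimize
def fit(cams,masks,boxes,x0):
    """boxes: list of (hx,hy,z0,z1,cx); x0=[x,y,yaw]"""
    def cost(p):
        c,s=np.cos(p[2]),np.sin(p[2]); e=0
        for cam,m in zip(cams,masks):
            im=np.zeros((400*2,640*2),np.uint8)
            for hx,hy,z0,z1,cx in boxes:
                P=[]
                for sx in(-1,1):
                    for sy in(-1,1):
                        for qx,qy in((hx,hy-.012),(hx-.0035,hy-.0035),(hx-.012,hy)):
                            for z in(z0,z1):
                                u,v=cx+sx*qx,sy*qy
                                P.append(2*proj(cam,(p[0]+c*u-s*v,p[1]+s*u+c*v,z))+.5)
                cv2.fillConvexPoly(im,np.int32(cv2.convexHull(np.float32(P))*16),1,shift=4)
            M=np.repeat(np.repeat(m,2,0),2,1)
            e+=np.sum((im>0)^M)/M.sum()
        return e
    x0=np.array(x0); best=None
    for d in (.01,.02):
        r=minimize(cost,x0,method='Nelder-Mead',options={'initial_simplex':[x0,x0+[d,0,0],x0+[0,d,0],x0+[0,0,.12]],'xatol':1e-4,'fatol':1e-4})
        x0=r.x
    return r.x,r.fun
E
python3 - <<'E'
from fit import *
C=[];P=[];V=[]
for n in('scene','side'):
    C.append(read_camera(n)); 
    pm=[d['mask'] for d in models.masks_of('pump',n)]
    P.append(min(pm,key=lambda m:abs(np.argwhere(m).mean(0)[1]-(292 if n=='scene' else 343))))
    V.append(models.masks_of('cover',n)[0]['mask'])
    print([np.round(np.argwhere(m).mean(0)[::-1]) for m in (P[-1],V[-1])],[m.sum() for m in (P[-1],V[-1])])
for w in(.03,.042): print('pump',fit(C,P,[(.065,.042,.044,.06,0),(.055,.032,.01,.044,0),(.088,w,0,.01,0)],[.53,.01,0]))
print('cover',fit(C,V,[(.065,.042,.004,.02,0),(.032,.02,.02,.05,0)],[.44,-.36,0]))
plan((.53,.12,.2),90,1)
E
```

```text
[array([292., 203.]), array([160., 248.])] [np.int64(1837), np.int64(1380)]
[array([344., 199.]), array([374., 157.])] [np.int64(1301), np.int64(469)]
pump (array([0.52333889, 0.00994145, 0.0880327 ]), np.float64(0.36487436698122167))
pump (array([ 0.52279978,  0.01034739, -0.00122714]), np.float64(0.20035067869989878))
cover (array([ 0.43968316, -0.36036977,  0.33240389]), np.float64(0.17424600599487036))
turn/row [-0.02 -0.   -0.08] shift shift-first [-13.49  -1.55   3.11]
turn/row [-0.02 -0.   -0.08] shift turn-first [-13.49  -1.56   3.11]
now [0.5456 0.2549 0.2311] yaw 89.92 t 5.2 tilt 0.02 F [-0.1 -0.1 -1.3] open 0.0554 ff 32.9
```

>>> carry_out(motion="0 0 0 -3.2 -0.6 1 0;0 0 0 -3.2 -0.6 1 0;0 0 0 -3.2 -0.6 2 0;0 0 0 -3.1 -0.5 2 0;0 0 0 0 0 3 0;0 0 0 0 0 3 0;0 0 0 0 0 3 0;0 0 0 0 0 2.5 0")

```text
t: 6.0
eef_pos: [0.5219, 0.1274, 0.0546]
tool_rot: [-0.0, 0.708, 0.706, -0.0]
ft_force: [0.4, 0.3, -1.7]
opening: 0.0561
finger_force: 32.9
```

>>> carry_out(motion="0 0 0 0 0 1 0;0 0 0 0 0 0.5 0;0 0 0 0 0 0.3 0;0 0 0 0 0 0 0;0 0 0 0 0 0 0;0 0 0 0 0 0 0;0 0 0 0 0 0 0;0 0 0 0 0 0 0")

```text
t: 6.8
eef_pos: [0.5227, 0.1272, 0.0387]
tool_rot: [0.0, 0.708, 0.706, 0.0]
ft_force: [-0.1, 0.2, -1.5]
opening: 0.0559
finger_force: 32.8
```

>>> carry_out(motion="0 0 0 0 0 0.2 0;0 0 0 0 0 0.2 0;0 0 0 0 0 0.2 0;0 0 0 0 0 0 0;0 0 0 0 0 0 0;0 0 0 0 0 0 0;0 0 0 0 0 0 0;0 0 0 0 0 0 0")

```text
t: 7.6
eef_pos: [0.5225, 0.1271, 0.0337]
tool_rot: [0.0, 0.708, 0.706, 0.0]
ft_force: [-3.9, 0.4, 6.2]
opening: 0.056
finger_force: 33.8
```

Contact with the bench; release and retreat upward, slowly turning toward the cover's heading.

>>> carry_out(motion="0 0 0 0 0 -0.1 1;0 0 0 0 0 0 1;0 0 0 0 0 0 1;0 0 0 0 0 0 1;0 0 0 0 0 -1 1;0 0 0 0 0 -3 1;0 0 0 0 0 -4 1;0 0 0 0 0 -4 1")

```text
t: 8.4
eef_pos: [0.5221, 0.1271, 0.1548]
tool_rot: [-0.0, 0.708, 0.706, -0.0]
ft_force: [0.6, -0.1, 0.7]
opening: 0.0851
finger_force: 0.0
```

```bash
python3 - <<'E'
from h import *
plan((.52,.12,.3),19,9)
plan((.44,-.25,.3),19,10)
E
```

```text
turn/row [-0.    0.    7.87] shift shift-first [-0.09  0.02 -1.61]
turn/row [-0.    0.    7.87] shift turn-first [-0.08  0.03 -1.61]
now [0.5221 0.1271 0.1548] yaw 89.86 t 8.4 tilt 0.04 F [ 0.6 -0.1  0.7] open 0.0851 ff 0.0
turn/row [-0.    0.    7.09] shift shift-first [-3.87  1.39 -1.45]
turn/row [-0.    0.    7.09] shift turn-first [-3.67  1.86 -1.45]
now [0.5221 0.1271 0.1548] yaw 89.86 t 8.4 tilt 0.04 F [ 0.6 -0.1  0.7] open 0.0851 ff 0.0
```

```bash
python3 - <<'E'
from h import *
plan((.42,.01,.27),19,9)
E
```

```text
turn/row [-0.    0.    7.87] shift shift-first [-1.82 -0.3  -1.28]
turn/row [-0.    0.    7.87] shift turn-first [-1.84 -0.05 -1.28]
now [0.5221 0.1271 0.1548] yaw 89.86 t 8.4 tilt 0.04 F [ 0.6 -0.1  0.7] open 0.0851 ff 0.0
```

>>> carry_out(motion="0 0 7.9 -0.5 0 -3 1;0 0 7.9 -2 -0.3 -3 1;0 0 7.9 -2 -0.3 -3 1;0 0 7.9 -2 -0.3 -2.5 1;0 0 7.9 -2 -0.3 0 1;0 0 7.9 -2 -0.3 0 1;0 0 7.9 -2 -0.3 0 1;0 0 7.9 -2 -0.3 0 1")

```text
t: 9.2
eef_pos: [0.4337, 0.0176, 0.2691]
tool_rot: [0.0, 0.974, 0.228, 0.0]
ft_force: [-1.2, -0.2, 0.9]
opening: 0.0853
finger_force: 0.0
```

```bash
python3 - <<'E'
from h import *
plan((.42,.01,.27),19,1)
read_camera('wrist')
w=read_camera('wrist'); save(w,'w3.png')
np.savez('w3.npz',**{k:np.array(w[k]) for k in w})
for n in ['pump','spring_plate','cup']:
  for d in models.masks_of(n,'wrist')[:2]:
    y,x=np.nonzero(d['mask']); print(n,round(d['confidence'],2),x.min(),x.max(),y.min(),y.max(),d['mask'].sum(),np.round(ray(w,(x.mean(),y.mean()),.06 if n!='cup' else .02),3))
E
```

```text
turn/row [ 0.03 -0.05  7.3 ] shift shift-first [-1.57  0.07 -0.09]
turn/row [ 0.03 -0.05  7.3 ] shift turn-first [-1.54  0.27 -0.09]
now [0.4337 0.0176 0.2691] yaw 26.3 t 9.2 tilt 0.06 F [-1.2 -0.2  0.9] open 0.0853 ff 0.0
pump 0.8 295 432 0 180 14331 [0.528 0.009 0.06 ]
pump 0.4 530 628 238 335 6970 [ 0.45  -0.313  0.06 ]
spring_plate 0.65 341 389 72 122 1965 [0.524 0.007 0.06 ]
spring_plate 0.55 530 628 238 334 6935 [ 0.451 -0.312  0.06 ]
cup 0.86 0 50 0 50 2350 [0.435 0.347 0.02 ]
cup 0.8 227 287 10 76 3206 [0.523 0.127 0.02 ]
```

View pics/w3.png

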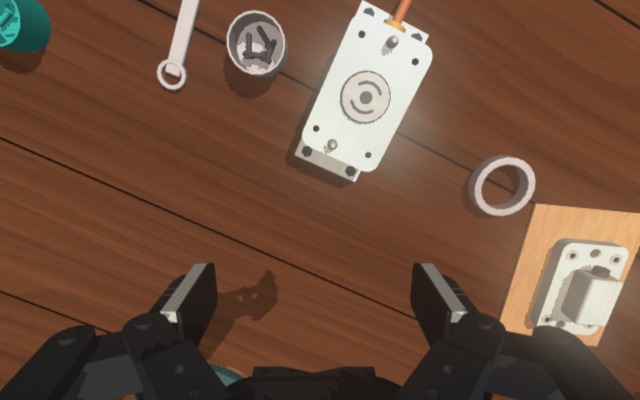

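Cup stands upright by the pump at (257,43). The pump's plate is at (365,97), dowel A near (392,42), dowel B near (332,146). The cover is at (585,290) with its plug at (600,270).

```bash
python3 - <<'E'
from h import *
im=cv2.imread('pics/w3.png')
f=lambda x,y,w,h,s:cv2.resize(im[y:y+h,x:x+w],None,fx=s,fy=s,interpolation=cv2.INTER_CUBIC)
a=f(295,10,140,175,3.4); b=f(530,230,95,119,5)
b=cv2.resize(b,(int(b.shape[1]*0.68),595)) if 0 else b[:595]
a=a[:595]
a=a[:, :400]
print(a.shape,b.shape)
o=np.zeros((600,800,3),np.uint8); o[:a.shape[0],:a.shape[1]]=a; b=f(530,230,100,119,4); o[:b.shape[0],400:400+b.shape[1]]=b; cv2.imwrite('pics/crop2.png',o)
E
```

```text
(595, 400, 3) (595, 475, 3)
```

View pics/crop2.png

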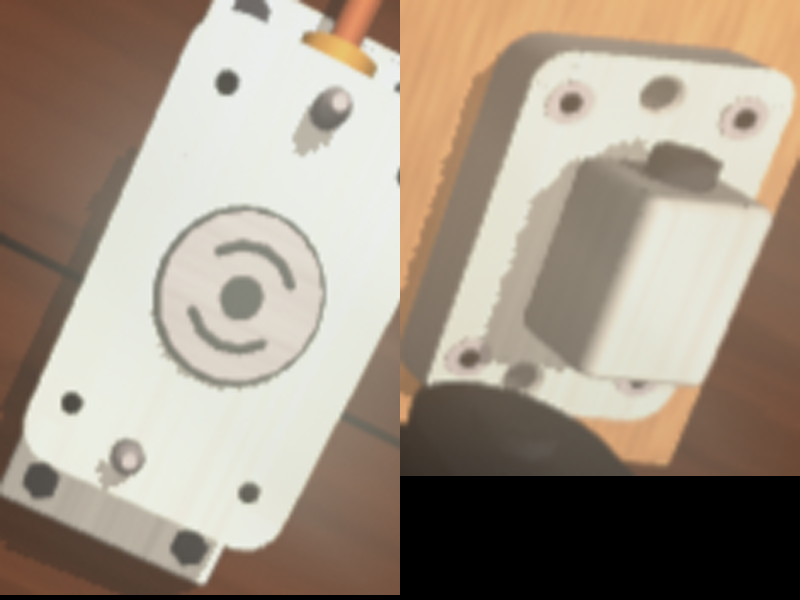

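```bash
python3 - <<'E'
from h import *
w=dict(np.load('w3.npz'))
def pose(A,B,c):
    a,b=c
    # fit (x,y,yaw) with points (53,0),(-53,10)
    L=np.array([[.053,0],[-.053,.010]]); P=np.array([A[:2],B[:2]])
    v=P[0]-P[1]; u=L[0]-L[1]; th=np.arctan2(v[1],v[0])-np.arctan2(u[1],u[0])
    R=np.array([[np.cos(th),-np.sin(th)],[np.sin(th),np.cos(th)]])
    print('len',np.linalg.norm(v),np.linalg.norm(u),'yaw',np.degrees(th),'centre',P.mean(0)-R@L.mean(0))
pose(ray(w,(395.3,39.7),.075),ray(w,(332.6,143.2),.075),(0,0))
print('plate',ray(w,(365.9,97.4),.065))
pose(ray(w,(595.3,253.3),.02),ray(w,(560.3,324.3),.02),(0,0))
plan((.36,-.33,.2),0,8)
E
```

```text
len 0.10479398050237895 0.1064706532336493 yaw 0.6889580557278459 centre [0.52381963 0.00770382]
plate [0.52298013 0.00709185 0.065     ]
len 0.10613041931316032 0.1064706532336493 yaw 20.187074863721243 centre [ 0.43957511 -0.3620901 ]
turn/row [ 0.   -0.01  3.35] shift shift-first [-2.05  4.    0.86]
turn/row [ 0.   -0.01  3.35] shift turn-first [-1.82  4.11  0.86]
now [0.4348 0.0184 0.2688] yaw 26.77 t 9.45 tilt 0.08 F [ 0.9 -0.3 -0.5] open 0.0852 ff 0.0
```

```bash
python3 - <<'E'
from h import *
plan((.365,-.389,.22),20,11)
E
```

```text
turn/row [ 0.   -0.01  0.62] shift shift-first [-2.07  3.14  0.44]
turn/row [ 0.   -0.01  0.62] shift turn-first [-2.04  3.16  0.44]
now [0.4348 0.0184 0.2688] yaw 26.77 t 9.45 tilt 0.08 F [ 0.9 -0.3 -0.5] open 0.0852 ff 0.0
```

>>> carry_out(motion="0 0 0.8 -2.7 4.1 0.6 1;0 0 0.8 -2.7 4.1 0.6 1;0 0 0.8 -2.7 4.1 0.6 1;0 0 0.8 -2.7 4.1 0.6 1;0 0 0.8 -2.7 4.1 0.6 1;0 0 0.8 -2.7 4.1 0.6 1;0 0 0.8 -2.7 4.1 0.6 1;0 0 0.9 -2.7 4.1 0.6 1")

```text
t: 10.25
eef_pos: [0.3698, -0.371, 0.2197]
tool_rot: [-0.0, 0.984, 0.176, 0.0]
ft_force: [0.9, -0.4, -0.3]
opening: 0.0857
finger_force: 0.0
```

```bash
python3 - <<'E'
from h import *
for i in range(4): read_camera('wrist')
w=read_camera('wrist'); save(w,'w4.png'); np.savez('w4.npz',**{k:np.array(w[k]) for k in w})
plan((.4396,-.3621,.15),20,4)
cen=np.array([.4396,-.3621]);th=np.radians(20.2);R=np.array([[np.cos(th),-np.sin(th)],[np.sin(th),np.cos(th)]])
for l in ((.053,0),(-.053,.01),(0,0)): print(proj(w,(*(cen+R@l),.02)))
E
```

```text
turn/row [-0.02 -0.01  0.05] shift shift-first [1.69 0.44 1.75]
turn/row [-0.02 -0.01  0.05] shift turn-first [1.69 0.44 1.75]
now [ 0.3701 -0.3687  0.2198] yaw 20.22 t 10.5 tilt 0.09 F [0.6 1.2 0.5] open 0.0855 ff 0.0
[334.14366811  46.81754505]
[322.25769046 163.97090771]
[333.205754   108.30640834]
```

```bash
python3 - <<'E'
import cv2
im=cv2.imread('pics/w4.png')[10:210,250:410]; cv2.imwrite('pics/crop3.png',cv2.resize(im,None,fx=3,fy=3,interpolation=cv2.INTER_CUBIC))
E
```

```text
(no output)
```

View pics/crop3.png

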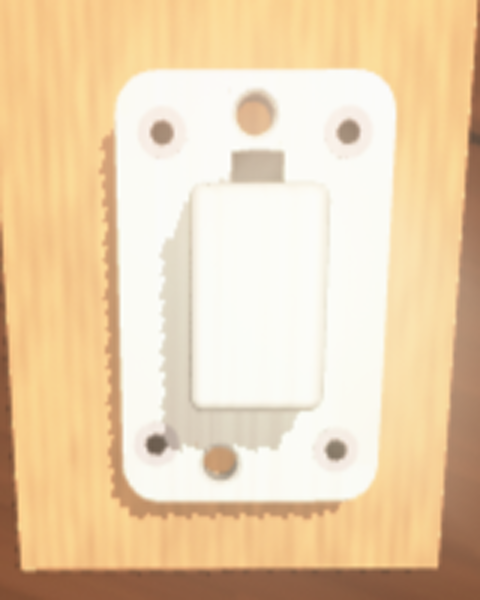

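Holes at wrist (335,47.7) and (323.3,164), matching the prediction within a pixel.

```bash
python3 - <<'E'
from h import *
w=dict(np.load('w4.npz'))
A,B=ray(w,(335,47.7),.02),ray(w,(323.3,164),.02)
L=np.array([[.053,0],[-.053,.010]]); P=np.array([A[:2],B[:2]]); v=P[0]-P[1];u=L[0]-L[1]
th=np.arctan2(v[1],v[0])-np.arctan2(u[1],u[0]);R=np.array([[np.cos(th),-np.sin(th)],[np.sin(th),np.cos(th)]])
c=P.mean(0)-R@L.mean(0); print(np.linalg.norm(v),np.degrees(th),c)
plan((*c,.12),np.degrees(th),4)
E
```

```text
0.10575558493075173 20.300783680740757 [ 0.43956681 -0.36307778]
turn/row [-0.02 -0.01 -0.02] shift shift-first [1.68 0.47 2.5 ]
turn/row [-0.02 -0.01 -0.02] shift turn-first [1.68 0.47 2.5 ]
now [ 0.3701 -0.3687  0.2198] yaw 20.22 t 10.5 tilt 0.09 F [0.6 1.2 0.5] open 0.0855 ff 0.0
```

>>> carry_out(motion="0 0 0 1.7 0.5 2.5 1;0 0 0 1.7 0.5 2.5 1;0 0 0 1.7 0.5 2.5 1;0 0 0 1.6 0.4 2.5 1;0 0 0 0 0 2.4 1;0 0 0 0 0 2.2 1;0 0 0 0 0 1.6 1;0 0 0 0 0 0 1", newtons=60)

```text
t: 11.3
eef_pos: [0.4388, -0.3603, 0.0558]
tool_rot: [-0.002, 0.984, 0.177, -0.001]
ft_force: [-0.5, 0.6, 0.3]
opening: 0.0854
finger_force: 0.0
```

```bash
python3 - <<'E'
from h import *
plan((.43957,-.36308,.038),20.3,1)
E
```

```text
turn/row [-0.3   0.11  0.07] shift shift-first [-0.02  0.29  1.78]
turn/row [-0.3   0.11  0.07] shift turn-first [-0.02  0.28  1.78]
now [ 0.4388 -0.3603  0.0558] yaw 20.37 t 11.3 tilt 0.32 F [-0.5  0.6  0.3] open 0.0854 ff 0.0
```

>>> carry_out(motion="0 0 0 0 0.1 0.8 1;0 0 0 0 0.1 0.6 1;0 0 0 0 0 0.2 1;0 0 0 0 0 0 1;0 0 0 0 0 0 1;0 0 0 0 0 0 1;0 0 0 0 0 0 1;0 0 0 0 0 0 1")

```text
t: 12.1
eef_pos: [0.4398, -0.3657, 0.0425]
tool_rot: [0.0, 0.985, 0.175, 0.0]
ft_force: [-0.2, -0.4, 0.1]
opening: 0.0852
finger_force: 0.0
```

```bash
python3 - <<'E'
from h import *
plan((.43957,-.36308,.038),20.3,1)
E
```

```text
turn/row [ 0.02 -0.02 -0.15] shift shift-first [ 0.07 -0.25  0.45]
turn/row [ 0.02 -0.02 -0.15] shift turn-first [ 0.07 -0.25  0.45]
now [ 0.4398 -0.3657  0.0425] yaw 20.15 t 12.1 tilt 0.02 F [-0.2 -0.4  0.1] open 0.0852 ff 0.0
```

>>> carry_out(motion="0 0 0 0.05 -0.25 0.4 1;0 0 0 0 0 0 1;0 0 0 0 0 0 0;0 0 0 0 0 0 0;0 0 0 0 0 0 0;0 0 0 0 0 0 0;0 0 0 0 0 0 0;0 0 0 0 0 0 0", newtons=60)

```text
t: 12.9
eef_pos: [0.4397, -0.3636, 0.0388]
tool_rot: [0.001, 0.985, 0.175, 0.0]
ft_force: [0.5, -0.8, 0.8]
opening: 0.0389
finger_force: 63.3
```

```bash
python3 - <<'E'
from h import *
plan((.43957,-.36308,.038),20.3,1)
E
```

```text
turn/row [ 0.09 -0.03 -0.14] shift shift-first [ 0.01 -0.05  0.08]
turn/row [ 0.09 -0.03 -0.14] shift turn-first [ 0.01 -0.05  0.08]
now [ 0.4397 -0.3636  0.0388] yaw 20.16 t 12.9 tilt 0.09 F [ 0.5 -0.8  0.8] open 0.0389 ff 63.3
```

>>> carry_out(motion="0 0 0 0 0 -1 0;0 0 0 0 0 -2 0;0 0 0 0 0 -3 0;0 0 0 0 0 -3 0;0 0 0 0 0 -3 0;0 0 0 0 0 -2 0;0 0 0 0 0 0 0;0 0 0 0 0 0 0")

```text
t: 13.7
eef_pos: [0.4387, -0.3623, 0.1769]
tool_rot: [-0.001, 0.985, 0.175, -0.001]
ft_force: [0.4, -0.2, -7.1]
opening: 0.0389
finger_force: 62.7
```

```bash
python3 - <<'E'
from h import *
plan((.5235,.0075,.16),0.7,12)
E
```

```text
turn/row [-0.01  0.01  1.62] shift shift-first [ 1.3  -2.9   0.14]
turn/row [-0.01  0.01  1.62] shift turn-first [ 1.22 -2.93  0.14]
now [ 0.4387 -0.3623  0.1769] yaw 20.17 t 13.7 tilt 0.15 F [ 0.4 -0.2 -7.1] open 0.0389 ff 62.7
```

>>> carry_out(motion="0 0 1.6 1.3 -2 0 0;0 0 1.6 1.3 -2.9 0 0;0 0 1.6 1.3 -2.9 0 0;0 0 1.6 1.3 -2.9 0 0;0 0 1.6 1.3 -2.9 0 0;0 0 1.6 1.3 -2.9 0 0;0 0 1.6 1.3 -2.9 0 0;0 0 1.6 1.3 -2.9 0 0")

```text
t: 14.5
eef_pos: [0.483, -0.1193, 0.1751]
tool_rot: [-0.001, 0.998, 0.064, -0.003]
ft_force: [-0.1, 0.1, -5.0]
opening: 0.0389
finger_force: 62.8
```

```bash
python3 - <<'E'
from h import *
plan((.5235,.0075,.16),0.7,5)
E
```

```text
turn/row [-0.03  0.06  1.32] shift shift-first [ 1.01 -2.46  0.3 ]
turn/row [-0.03  0.06  1.32] shift turn-first [ 0.96 -2.49  0.3 ]
now [ 0.483  -0.1193  0.1751] yaw 7.29 t 14.5 tilt 0.36 F [-0.1  0.1 -5. ] open 0.0389 ff 62.8
```

>>> carry_out(motion="0 0 1.3 1 -2.3 0.2 0;0 0 1.3 1 -2.3 0.2 0;0 0 1.3 1 -2.3 0.2 0;0 0 1.3 1 -2.3 0.2 0;0 0 0.8 0.6 -1.6 0.2 0;0 0 0 0 0 0 0;0 0 0 0 0 0 0;0 0 0 0 0 0 0")

```text
t: 15.3
eef_pos: [0.5203, -0.0104, 0.167]
tool_rot: [0.0, 1.0, 0.012, -0.001]
ft_force: [0.2, -0.8, -5.4]
opening: 0.039
finger_force: 62.7
```

```bash
python3 - <<'E'
from h import *
plan((.5235,.0075,.13),0.7,1)
w=read_camera('wrist'); save(w,'w5.png'); np.savez('w5.npz',**{k:np.array(w[k]) for k in w})
R=rot().as_matrix(); p=env.get_obs()['eef_pos']
for l in ((.053,0,-.0188),(-.053,.01,-.0188),(.053,0,-.0348)): 
    q=p+R@np.array([l[0],-l[1],-l[2]]); print('hole',proj(w,q))
for l in ((.053,0),(-.053,.01)): print('dowel top',proj(w,(.5235+l[0]-.0122*l[1],.0075+l[1]+.0122*l[0],.075)))
E
```

```text
turn/row [0.01 0.16 0.63] shift shift-first [ 0.37 -1.78  3.7 ]
turn/row [0.01 0.16 0.63] shift turn-first [ 0.34 -1.78  3.7 ]
now [ 0.5203 -0.0104  0.167 ] yaw 1.33 t 15.3 tilt 0.16 F [ 0.2 -0.8 -5.4] open 0.039 ff 62.7
hole [315.92641347 152.24061662]
hole [296.71705623 351.33339118]
hole [315.70146084 147.29801072]
dowel top [288.28668511 129.75059799]
dowel top [276.49031888 275.7066013 ]
```

```bash
python3 - <<'E'
import cv2
im=cv2.imread('pics/w5.png')[80:230,215:415]; cv2.imwrite('pics/crop4.png',cv2.resize(im,None,fx=4,fy=4,interpolation=cv2.INTER_CUBIC))
E
```

```text
(no output)
```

View pics/crop4.png

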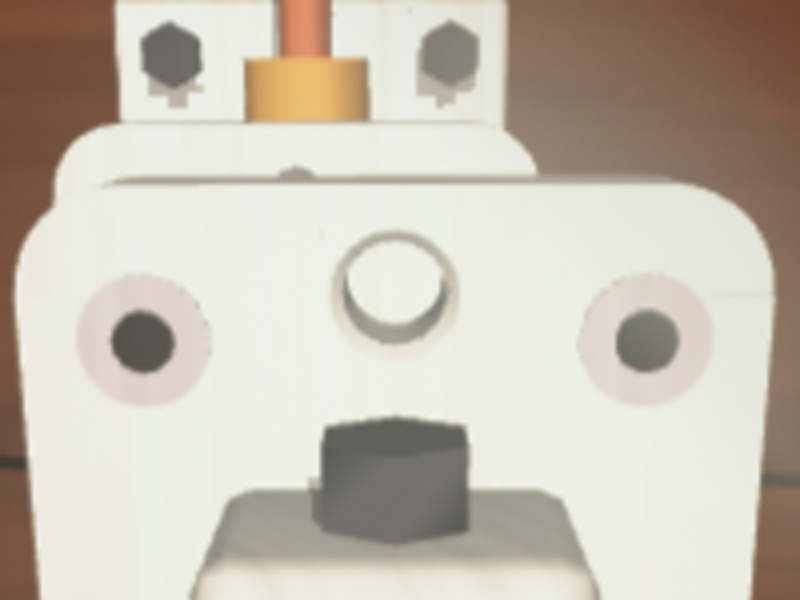

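```bash
python3 - <<'E'
from h import *
w=dict(np.load('w5.npz'))
c=np.array([.5235+.053,.0075+.0006])
for z,r in ((.075,.0022),(.068,.005),(.06,.005)):
    P=np.array([proj(w,(c[0]+r*np.cos(t),c[1]+r*np.sin(t),z)) for t in np.linspace(0,6.28,60)])
    print(z,P.min(0),P.max(0),P.mean(0))
# flange end edge of pump face at z .06 and top z
for y in(-.02,.03): print('face end',proj(w,(.5235+.065,y,.06)))
R=rot().as_matrix(); 
E
```

```text
0.075 [284.95195035 126.26518662] [291.76495463 133.21762216] [288.35886886 129.6906801 ]
0.068 [281.60544108 121.11488609] [296.62216362 136.45358798] [289.11531478 128.68616965]
0.06 [282.6658069  120.38516462] [297.18343325 135.22694093] [289.9263077  127.71034808]
face end [331.38677255 110.74059095]
face end [257.6209422  108.99814272]
```

Seen: hole A at (314,152), dowel A's flank edge at (289,122) – both within a millimetre of the prediction.

```bash
python3 - <<'E'
from h import *
plan((.5235,.007,.125),0.5,4)
E
```

```text
turn/row [0.   0.03 0.2 ] shift shift-first [ 0.08 -0.44  1.06]
turn/row [0.   0.03 0.2 ] shift turn-first [ 0.08 -0.44  1.06]
now [ 0.5206 -0.0105  0.1674] yaw 1.3 t 15.35 tilt 0.1 F [ 0.5  0.1 -6. ] open 0.0391 ff 62.7
```

>>> carry_out(motion="0 0 0.2 0.1 -0.4 1 0;0 0 0.2 0.1 -0.4 1 0;0 0 0.2 0.1 -0.4 1 0;0 0 0.2 0 -0.5 1 0;0 0 0 0 0 0 0;0 0 0 0 0 0 0;0 0 0 0 0 0 0;0 0 0 0 0 0 0")

```text
t: 16.15
eef_pos: [0.5244, 0.0072, 0.1291]
tool_rot: [0.0, 1.0, 0.005, 0.001]
ft_force: [0.7, -0.4, -4.9]
opening: 0.0389
finger_force: 62.6
```

```bash
python3 - <<'E'
from h import *
read_camera('wrist')
plan((.5235,.007,.114),0.5,1)
E
```

```text
turn/row [ 0.01 -0.08  0.05] shift shift-first [-0.09  0.01  1.5 ]
turn/row [ 0.01 -0.08  0.05] shift turn-first [-0.08  0.01  1.5 ]
now [0.5243 0.0072 0.129 ] yaw 0.55 t 16.2 tilt 0.08 F [ 0.4 -0.4 -5.5] open 0.0388 ff 62.6
```

>>> carry_out(motion="0 0 0 -0.08 0 0.5 0;0 0 0 0 0 0.5 0;0 0 0 0 0 0.5 0;0 0 0 0 0 0.4 0;0 0 0 0 0 0.3 0;0 0 0 0 0 0 0;0 0 0 0 0 0 0;0 0 0 0 0 0 0")

```text
t: 17.0
eef_pos: [0.5233, 0.0073, 0.1066]
tool_rot: [0.0, 1.0, 0.005, 0.0]
ft_force: [0.0, -0.8, -5.7]
opening: 0.0389
finger_force: 62.7
```

```bash
python3 - <<'E'
from h import *
plan((.5235,.007,.1048),0.5,1); print(env.get_obs()['wrist_torque'])
E
```

```text
turn/row [ 0.   -0.04  0.06] shift shift-first [0.02 0.03 0.18]
turn/row [ 0.   -0.04  0.06] shift turn-first [0.02 0.03 0.18]
now [0.5233 0.0073 0.1066] yaw 0.56 t 17.0 tilt 0.04 F [ 0.  -0.8 -5.7] open 0.0389 ff 62.7
[-0.01348725  0.01066112 -0.00533318]
```

Underside ≈ 72 mm, noses are in the holes without contact. Continue to just above the plate.

>>> carry_out(motion="0 0 0 0 0 0.2 0;0 0 0 0 0 0.2 0;0 0 0 0 0 0.2 0;0 0 0 0 0 0 0;0 0 0 0 0 0 0;0 0 0 0 0 0 0;0 0 0 0 0 0 0;0 0 0 0 0 0 0")

```text
t: 17.8
eef_pos: [0.5232, 0.0068, 0.1003]
tool_rot: [0.001, 1.0, 0.005, 0.0]
ft_force: [1.6, -5.0, -4.9]
opening: 0.0389
finger_force: 62.7
```

```bash
python3 - <<'E'
from h import *
plan((.5235,.007,.095),0.5,1); print(env.get_obs()['wrist_torque'])
E
```

```text
turn/row [ 0.06 -0.02  0.06] shift shift-first [ 0.03 -0.02  0.53]
turn/row [ 0.06 -0.02  0.06] shift turn-first [ 0.03 -0.02  0.53]
now [0.5232 0.0068 0.1003] yaw 0.56 t 17.8 tilt 0.06 F [ 1.6 -5.  -4.9] open 0.0389 ff 62.7
[-0.88194284 -0.16943595  0.25550002]
```

>>> carry_out(motion="0 0 -0.4 0 0.04 0;0 0 0 0 0 0.2 0;0 0 0 0 0 0.2 0;0 0 0 0 0 0.2 0;0 0 0 0 0 0 0;0 0 0 0 0 0 0;0 0 0 0 0 0 0;0 0 0 0 0 0 0", newtons=80)

```text
$.motion[0]: bad value
```

>>> carry_out(motion="0 0 -0.4 0 0.04 0 0;0 0 0 0 0 0.2 0;0 0 0 0 0 0.2 0;0 0 0 0 0 0.2 0;0 0 0 0 0 0 0;0 0 0 0 0 0 0;0 0 0 0 0 0 0;0 0 0 0 0 0 0", newtons=80)

```text
t: 18.6
eef_pos: [0.5233, 0.0071, 0.0961]
tool_rot: [-0.0, 1.0, 0.009, 0.001]
ft_force: [-3.8, -2.4, 4.9]
opening: 0.0384
finger_force: 87.6
```

```bash
python3 - <<'E'
from h import *
plan((.5235,.007,.095),0.9,1); print(env.get_obs()['wrist_torque'])
E
```

```text
turn/row [-0.   -0.07  0.09] shift shift-first [0.02 0.01 0.11]
turn/row [-0.   -0.07  0.09] shift turn-first [0.02 0.01 0.11]
now [0.5233 0.0071 0.0961] yaw 0.99 t 18.6 tilt 0.07 F [-3.8 -2.4  4.9] open 0.0384 ff 87.6
[-0.55457541  0.60490151  0.26539638]
```

>>> carry_out(motion="0 0 -0.1 0 0.03 0.1 0;0 0 0 0 0 0.1 0;0 0 0 0 0 0.1 0;0 0 0 0 0 0 0;0 0 0 0 0 0 0;0 0 0 0 0 0 0;0 0 0 0 0 0 0;0 0 0 0 0 0 0", newtons=100)

```text
t: 19.4
eef_pos: [0.5233, 0.0071, 0.0949]
tool_rot: [-0.0, 1.0, 0.009, 0.001]
ft_force: [-7.4, -0.6, 13.6]
opening: 0.0378
finger_force: 103.2
```

```bash
python3 - <<'E'
from h import *
plan((.5235,.007,.095),0.9,1); print(env.get_obs()['wrist_torque'])
E
```

```text
turn/row [-0.03 -0.1   0.18] shift shift-first [ 0.02  0.01 -0.01]
turn/row [-0.03 -0.1   0.18] shift turn-first [ 0.02  0.01 -0.01]
now [0.5233 0.0071 0.0949] yaw 1.08 t 19.4 tilt 0.1 F [-7.4 -0.6 13.6] open 0.0378 ff 103.2
[-0.42702215  1.26109764  0.05625177]
```

>>> carry_out(motion="0 0 0 -0.07 0 0.1 0;0 0 0 0 0 0.1 0;0 0 0 0 0 0.1 0;0 0 0 0 0 0 0;0 0 0 0 0 0 0;0 0 0 0 0 0 0;0 0 0 0 0 0 0;0 0 0 0 0 0 0")

```text
t: 20.2
eef_pos: [0.5233, 0.0071, 0.0949]
tool_rot: [-0.0, 1.0, 0.009, 0.002]
ft_force: [-11.3, -1.0, 23.6]
opening: 0.0383
finger_force: 104.6
```

```bash
python3 - <<'E'
from h import *
plan((.5235,.007,.095),0.9,1); print(env.get_obs()['wrist_torque'])
E
```

```text
turn/row [-0.01 -0.24  0.19] shift shift-first [ 0.02  0.01 -0.01]
turn/row [-0.01 -0.24  0.19] shift turn-first [ 0.02  0.01 -0.01]
now [0.5233 0.0071 0.0949] yaw 1.09 t 20.2 tilt 0.24 F [-11.3  -1.   23.6] open 0.0383 ff 104.6
[-0.40897678  2.04649429  0.10773826]
```

>>> carry_out(motion="0 0 0 -0.1 0 0 0;0 0 0 -0.1 0 0 0;0 0 0 0 0 0 0;0 0 0 0 0 0 0;0 0 0 0 0 0 0;0 0 0 0 0 0 0;0 0 0 0 0 0 0;0 0 0 0 0 0 0")

```text
t: 21.0
eef_pos: [0.5233, 0.0071, 0.0949]
tool_rot: [-0.0, 1.0, 0.009, 0.004]
ft_force: [-4.5, 0.1, 19.8]
opening: 0.0384
finger_force: 103.8
```

```bash
python3 - <<'E'
from h import *
plan((.5235,.007,.095),0.9,1); print(env.get_obs()['wrist_torque'])
s=read_camera('side'); w=read_camera('wrist')
save(s,'s2.png');save(w,'w6.png')
a=cv2.resize(s['pixels'][170:225,305:385,::-1],None,fx=5,fy=5,interpolation=cv2.INTER_CUBIC)
b=cv2.resize(w['pixels'][100:210,250:390,::-1],None,fx=2.85,fy=2.85,interpolation=cv2.INTER_CUBIC)
o=np.zeros((320,800,3),np.uint8);o[:a.shape[0],:400]=a;o[:min(320,b.shape[0]),400:400+b.shape[1]]=b[:320,:400]
cv2.imwrite('pics/crop5.png',o)
E
```

```text
turn/row [-0.01 -0.52  0.18] shift shift-first [ 0.02  0.01 -0.01]
turn/row [-0.01 -0.52  0.18] shift turn-first [ 0.02  0.01 -0.01]
now [0.5233 0.0071 0.0949] yaw 1.08 t 21.0 tilt 0.52 F [-4.5  0.1 19.8] open 0.0384 ff 103.8
[-0.42301114  1.21862675  0.17097191]
```

View pics/crop5.png

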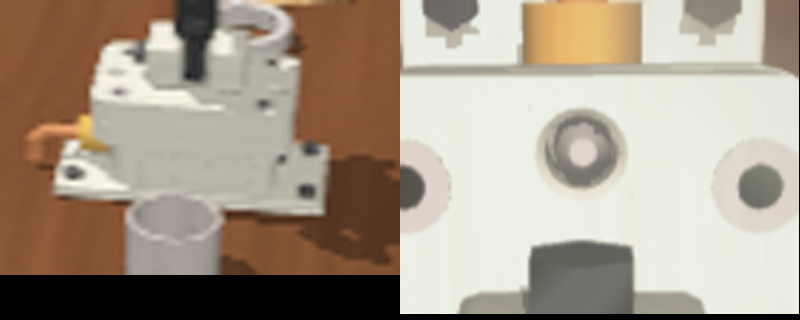

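Dowel A sits in the hole, and no gap shows from the side. I'll level the small tool pitch, press a little more and hold.

>>> carry_out(motion="0 -0.5 0 0 0 0.1 0;0 0 0 0 0 0.1 0;0 0 0 0 0 0 0;0 0 0 0 0 0 0;0 0 0 0 0 0 0;0 0 0 0 0 0 0;0 0 0 0 0 0 0;0 0 0 0 0 0 0")

```text
t: 21.9
eef_pos: [0.5233, 0.0071, 0.0948]
tool_rot: [-0.0, 1.0, 0.009, 0.001]
ft_force: [-9.6, -0.2, 27.9]
opening: 0.0382
finger_force: 105.1
```

```bash
python3 - <<'E'
from h import *
plan((.5235,.007,.095),0.9,1); print(env.get_obs()['wrist_torque'])
E
```

```text
turn/row [-0.   -0.06  0.18] shift shift-first [ 0.02  0.01 -0.01]
turn/row [-0.   -0.06  0.18] shift turn-first [ 0.02  0.01 -0.02]
now [0.5233 0.0071 0.0948] yaw 1.08 t 21.9 tilt 0.06 F [-9.6 -0.2 27.9] open 0.0382 ff 105.1
[-0.3474618   1.62370255  0.12928327]
```

```bash
python3 -c "
from workcell import job; print(job.job_done())"
```

```text
the job is handed in; nothing more can be done
None
```

The cup of screws stands let go between the pump and the wrench, and the cover is over both dowels and held pressed at about 28 N. Its height and the force indicate the faces have met. The job is handed in, but no verdict came back.

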